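# Draw the rolling pin out of the damp box

## Task

Take the loose batten off the hatch of the damp box and lay it flat on the ware board, then take the rolling pin through the hatch, tilt it so that one end comes out first and draw it right out. Finish while still holding the pin motionless in the air, both its ends about a hand's width higher than the cover, touching nothing but the gripper. Do not push or knock the other things.

Things in the scene. Friction and masses are not known exactly. Their poses are not given: they have to be found in the camera images.
- damp_box: fixed white slatted plastic crate, 400 x 210 mm, with a fixed 10 mm plywood cover, its top 115 mm above the table, and an open hatch in the cover's middle. Origin: centre of its underside, on the table; x along its 400 mm length (within 0.35 rad of world +y), y across, z up. Inside: 384 mm clear length, floor 8 mm above the table, headroom to 105 mm.
- hatch (a point): centre of the open hatch, level with the cover's top (115 mm above the table); axes as damp_box. Hatch 160 mm along x, 130 mm along y. Under the cover, two cross saddles 16 mm thick at x = -90 and +90 mm carry the pin: flat tops 41 mm above the table, small cheeks beside the pin up to 51 mm.
- pin: plain wooden rolling pin, a rod 240 mm long, 28 mm thick, about 0.11 kg, lying along the box's x on the saddles, axis 55 mm above the table. Its middle, within 20 mm of the hatch's centre along x, is reached from above; both ends are under the cover. Longer than the hatch and its diagonal, it comes out only tilted, one end first. Origin at its centre, x along it (may be rolled about x).
- pin_end_a (a point): centre of the rolling pin's -x end face, 120 mm from its middle
- pin_end_b (a point): centre of the rolling pin's +x end face, 120 mm from its middle
- batten: plain dark wooden batten 170 x 24 x 18 mm, about 0.06 kg, loose, lying flat across the hatch on the cover, over the pin (its length roughly along the box's y). Origin at its centre (9 mm above what it lies on), x along its length, z up.
- ware_board: fixed pale wooden board lying on the table to the left of the damp box, 320 mm along its x (roughly world x), 200 mm along its y, top 12 mm above the table. Origin: centre of its underside. The clay disc is centred 90 to 105 mm from the middle towards +x; the rest is free.
- clay_disc: flat reddish-brown clay disc, 96 mm across, 12 mm thick, drying near the far (+x) end of the ware board; bystander, leave alone; origin at the centre of its underside
- tape_roll: paper tape roll, a ring 52 mm across and 18 mm high, lying on the cover of the damp box near one corner of its +x end; bystander; origin at the centre of its underside
- cup: clay cup, 72 mm across the rim, 80 mm tall, standing beyond the damp box; bystander; origin at the centre of its underside
- bowl: white ceramic bowl, 120 mm across the rim, 50 mm tall, standing to the right of the damp box; bystander; origin at the centre of its underside
- screwdriver: screwdriver about 190 mm long lying beyond the damp box; bystander; origin on its underside near its middle
- rib: flat steel rib, 80 x 45 x 8 mm, lying on the cover of the damp box near one corner of its -x end; bystander; origin at the centre of its underside
There are look-alikes about, which are no part of the job. There is more than one size of the batten; the job needs the smaller.

How it is judged:
On the way, in this order (a step that is already met when the one before it is completed fails the run):
1. the batten lies flat on the ware board, let go (x of batten in the frame of ware_board between -0.15 and 0.15 m and y of batten in the frame of ware_board between -0.09 and 0.09 m and z of batten in the frame of ware_board between 0.015 and 0.03 m and angle between batten's own x axis and vertical between 1.45 and 1.69 rad and contact force between batten and the fingers below 0.1 N and contact force between batten and ware_board above 0.1 N and linear speed of batten below 0.03 m/s), for 0.2 s.
2. the pin is tilted through the hatch: one end out above the cover while the other is still below it (((height (world z) of pin_end_a above 0.135 m and height (world z) of pin_end_b below 0.105 m) or (height (world z) of pin_end_b above 0.135 m and height (world z) of pin_end_a below 0.105 m))), for 0.1 s.
At the end, for the whole second after the job is handed in: The pin is at rest in the fingers, both end centres at least 40 mm above the cover's top (155 mm above the table), touching nothing but the gripper; the batten lies flat (within 0.12 rad) on the ware board, its centre at least 10 mm inside the edge, let go and at rest (all of step 1 and height (world z) of each of pin_end_a, pin_end_b above 0.155 m and contact force between pin and the fingers above 2 N and linear speed of pin below 0.03 m/s and angular speed of pin below 0.3 rad/s and contact force between pin and damp_box below 0.1 N and contact force between pin and batten below 0.1 N and contact force between pin and ware_board below 0.1 N and contact force between pin and clay_disc below 0.1 N and contact force between pin and tape_roll below 0.1 N and contact force between pin and cup below 0.1 N and contact force between pin and bowl below 0.1 N and contact force between pin and screwdriver below 0.1 N and contact force between pin and rib below 0.1 N); the arm keeps its last pose, push and grip.
It fails at once if a bystander is pushed or knocked (moved over 30 mm) (distance of any of clay_disc, tape_roll, cup, bowl, screwdriver, rib from where it was at the start of the episode above 0.03 m).
It also fails if it takes over 54 s, if anything falls off the work surface, if the arm or the gripper's body presses on something with over 40 N, if the wrist force passes 120 N, or if a joint passes its speed limit or range.

## Robot

A 6-joint arm with a two-finger parallel gripper is mounted at the origin on the work surface. World frame = base frame: x ahead of the robot, y to its left, z up, the work surface at z = 0. Lengths are in m, angles in rad, forces in N, time in s.
With the tool pointing down it reaches from about 0.3 to 0.85 m from the base axis. Payload 5.4 kg.
Tool frame: the origin (TCP) lies at the very end of the fingers, on their centre line; the grasp point (between the pads) lies 19 mm behind it; z points along the fingers, y is the direction in which the jaws open and shut (so a half turn about z gives the same grasp; the last joint's range is limited). The gripper opens to 85 mm and grips with 20 to 120 N. Pads are 22 mm wide; open, the fingers measure 114 mm over their backs; the gripper's body (76 mm by 85 mm) begins 54 mm behind the grasp point. The pads swing forward as they close: fully open they stand 13 mm farther back than shut.
Start: joints at [0.953, 0.158, 1.597, -0, 1.386, -0.21], TCP at [0.228, 0.528, 0.231] pointing down, gripper open.
Joint ranges: [-2.91, 2.91], [-0.94, 2.29], [0.18, 2.7], [-1.29, 4.43], [0.17, 2.64], [-3, 3]. Speed limits (rad/s): [2.57, 2.57, 3.14, 3.14, 3.14, 3.14].

## Interface

Orientations are given as a unit quaternion [w, x, y, z].
In Python, from cell import robot, camera, order, status gives the robot as it stands. Calls block until the motion is done:
- robot.reach(position, orientation): joint-space move of the TCP to a pose.
- robot.servo_line(position, velocity=0.15, frame=None): straight line of the TCP; frame=None keeps the orientation; velocity is the mean speed in m/s.
- robot.move_joints(angles): joint-space move.
- robot.command_gripper(opening, force=None): finger opening in m; force is the grip in N (None keeps the last); returns when the fingers have stopped.
- robot.hold(seconds).
- robot.inverse_kinematics(position, orientation): joint angles nearest the present ones, or None.
- camera(name): name is "side" or "top" or "wrist"; returns a dict with "pixels" (480x640x3 uint8, blue, green, red), "fx", "fy", "cx", "cy" (pixels), "dist" ([k1, k2, p1, p2, k3] as OpenCV has them; the pictures are not rectified), "rvec" (rotation vector, rad) and "tvec" (3), from world to camera coordinates, as OpenCV has them. Camera axes: x right, y down, z forward; pixel columns grow to the right and rows downward; lengths in m; the calibration is good to about 2 mm. A picture is of the moment at which its call begins. There is no depth.
A pose or a line that the arm cannot do raises robot.IKError and nothing moves.
- order.finish_job(): hands the job in, once; it reports no verdict.
Readings, each from a call of its own:
- status.get_clock(): time.
- status.get_joints(): joint angles.
- status.get_joint_velocities(): joint speeds.
- status.get_effort(): joint torques, N m.
- status.get_tool_pos(): TCP position.
- status.get_tool_rot(): TCP orientation.
- status.get_contact_force(): force on the tool from outside, world axes, zero at the start.
- status.get_moment(): the same for the moment, N m.
- status.get_gripper_width(): finger opening in m.
Only numpy, scipy, OpenCV 4.12 (cv2) and the standard library are available. Lean on these libraries where they do the work, as an engineer would, in place of code of your own. Each camera call takes 0.05 s, during which the arm holds its last target. There are 200 camera calls.

## Working session

There is one attempt and no reset: what is moved stays moved. The work goes in short steps, each a Python script; the robot and the scene stay as the last script left them, time stands still between calls to the robot, and variables do not carry over. Pictures are saved under pics/ and viewed, about 8 in all and at most 12, crops included, and the job is handed in when it is done.

```bash
mkdir -p pics; ls; python3 - <<'E'
from cell import robot,camera,order,status
import cv2,pickle
d={}
for n in("top","side"):
    c=camera(n);d[n]=c;cv2.imwrite(f"pics/{n}0.png",c["pixels"]);print(n,c["fx"],c["cx"],c["cy"],c["dist"],c["rvec"],c["tvec"])
pickle.dump(d,open("c0.pkl","wb"))
print(status.get_clock(),status.get_tool_rot())
E
```

```text
pics
top 550.8758726646705 312.3622283752113 242.4642897563168 [-0.15977258  0.          0.          0.          0.        ] [ 2.08559342 -2.15445223  0.16010749] [-0.03459123  0.50749655  1.1686195 ]
side 546.0734213874462 327.70058421023424 237.45684988582218 [-0.05925815  0.          0.          0.          0.        ] [ 0.20124915 -2.73728694  1.42472764] [0.47219408 0.17432083 1.32807302]
0.1 [-3.44557042e-04  2.02477277e-01  9.79286569e-01 -8.05147008e-04]
```

View pics/top0.png

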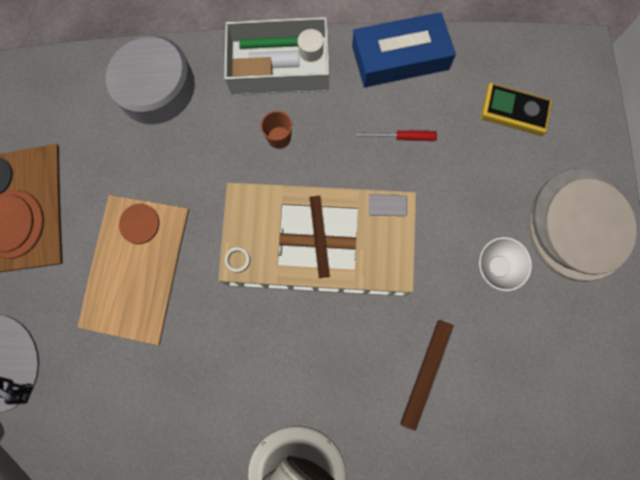

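View pics/side0.png

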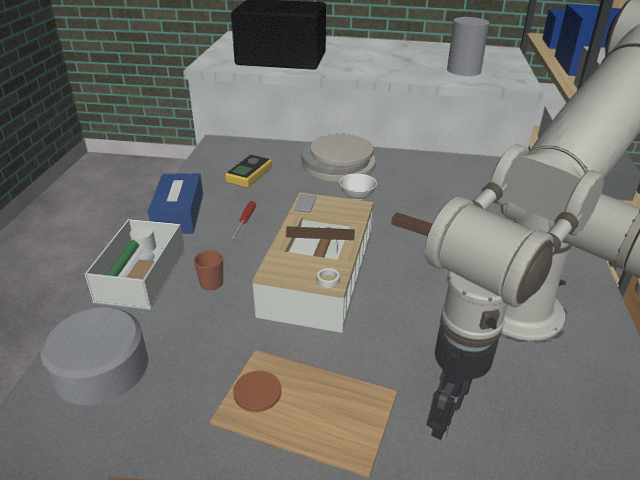

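Top view: the batten on the hatch runs (316,197)–(323,277) over the pin at (318,241). The look-alike is the longer batten on the table at (427,375). The ware board is at (134,270) with the disc at (139,223). The darker board at (25,210) with stacked discs is another look-alike. In the side view the hatch batten is at (320,234) and the ware board at (305,410). I'll check my choice in enlarged crops.

```bash
cat > h.py <<'E'
import numpy as np,cv2,pickle
from scipy.optimize import least_squares
def ray(c,uv):
    K=np.array([[c["fx"],0,c["cx"]],[0,c["fy"],c["cy"]],[0,0,1]])
    n=cv2.undistortPoints(np.float64(uv).reshape(-1,1,2),K,np.float64(c["dist"])).reshape(-1,2)
    R=cv2.Rodrigues(np.float64(c["rvec"]))[0];t=np.float64(c["tvec"]).ravel()
    return -R.T@t,np.c_[n,np.ones(len(n))]@R
def onz(c,uv,z):
    o,d=ray(c,uv);return o+d*((z-o[2])/d[:,2:])
def proj(c,P):
    K=np.array([[c["fx"],0,c["cx"]],[0,c["fy"],c["cy"]],[0,0,1]])
    return cv2.projectPoints(np.float64(P).reshape(-1,1,3),np.float64(c["rvec"]),np.float64(c["tvec"]),K,np.float64(c["dist"]))[0].reshape(-1,2)
def tri(c1,p1,c2,p2):
    o1,d1=ray(c1,p1);o2,d2=ray(c2,p2);out=[]
    for a,b in zip(d1,d2):
        s=np.linalg.lstsq(np.c_[a,-b],o2-o1,rcond=None)[0];P,Q=o1+a*s[0],o2+b*s[1]
        out.append(np.r_[(P+Q)/2,np.linalg.norm(P-Q)])
    return np.array(out)
E
python3 - <<'E'
import cv2,pickle,numpy as np
d=pickle.load(open("c0.pkl","rb"))
a=d["top"]["pixels"][175:300,215:420];b=d["side"]["pixels"][185:330,250:380]
c=d["top"]["pixels"][190:350,70:195]; e=d["side"]["pixels"][345:475,205:405]
f=lambda x,w,h:cv2.resize(x,(w,h),interpolation=cv2.INTER_CUBIC)
cv2.imwrite("pics/crop_t.png",f(a,205*39//10,125*39//10)[:, :800])
cv2.imwrite("pics/crop_s.png",f(b,520,580))
E
```

```text
(no output)
```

View pics/crop_t.png

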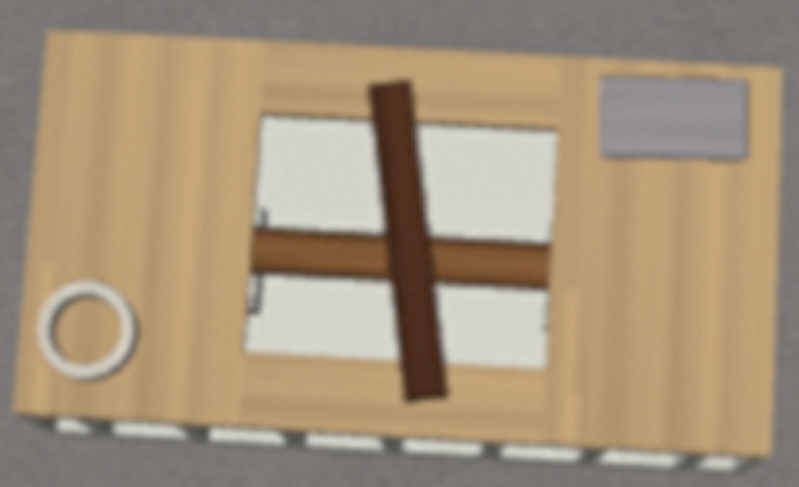

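View pics/crop_s.png

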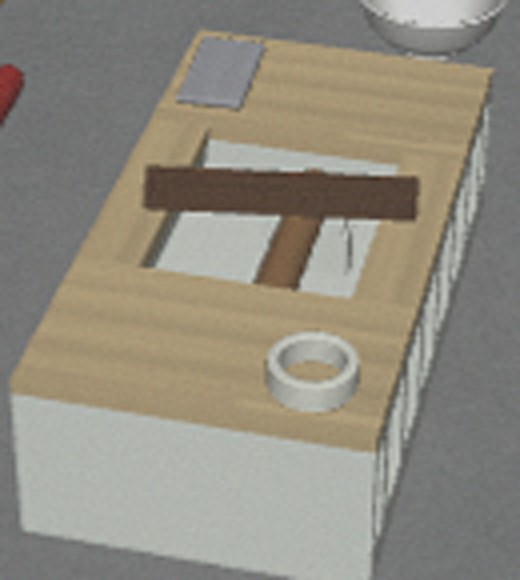

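The crop shows a batten that spans the hatch on the cover, about 80 px long, against about 115 px for the one on the table. So the hatch batten is the smaller one and the one I want. Next I measure it along with the cover, hatch, pin and board.

```bash
cat > meas.py <<'E'
from h import *
np.set_printoptions(precision=4,suppress=True)
d=pickle.load(open("c0.pkl","rb"));T,S=d["top"],d["side"]
ft=lambda p:np.array(p)/3.897+[215,175]-.37; fs=lambda p:np.array(p)/4+[250,185]-.37
cov=tri(T,ft([(47,31),(783,68),(771,456),(14,410)]),S,fs([(12,395),(198,32),(493,70),(375,450)]));print("cover\n",cov)
hat=tri(T,ft([(261,115),(557,128),(547,367),(246,352)]),S,fs([(150,266),(208,132),(400,165),(355,297)]));print("hatch\n",hat)
print("hatch z.115\n",onz(T,ft([(261,115),(557,128),(547,367),(246,352)]),.115))
print("cov z.115\n",onz(T,ft([(47,31),(783,68),(771,456),(14,410)]),.115))
print("batten -y edge\n",tri(T,ft([(410,81),(446,397)]),S,fs([(146,168),(418,177)])))
b=onz(T,ft([(371,86),(410,81),(446,397),(405,402)]),.133);print("batten\n",b,b.mean(0))
print("side batten bottom +y edge",onz(S,fs([(145,208),(416,219)]),.115))
w=[(109,196),(188,207),(159,344),(79,328)];ws=[(212,420),(257,352),(396,395),(370,469)]
print("board\n",tri(T,w,S,ws),"\n",onz(T,w,.012),onz(T,w,.012).mean(0))
# pin axis: intersection of two planes
o1,r1=ray(T,ft([(253,250.5),(548.5,265)]));o2,r2=ray(S,fs([(278,286),(309,217)]))
n1=np.cross(*r1);n2=np.cross(*r2);dr=np.cross(n1,n2);dr/=np.linalg.norm(dr)
p=np.linalg.lstsq(np.array([n1,n2,dr]),np.array([n1@o1,n2@o2,0]),rcond=None)[0]
for y in(.05,-.05):
    print("pin",p+dr*(y-p[1])/dr[1])
print("pin z.055",onz(T,ft([(253,250.5),(548.5,265)]),.055))
print("tape,rib",onz(T,ft([(87,330),(674,117)]),.13))
E
python3 meas.py
```

```text
cover
 [[ 0.6322  0.128   0.1039  0.0009]
 [ 0.5968 -0.274   0.1105  0.0037]
 [ 0.3863 -0.2542  0.1123  0.003 ]
 [ 0.4233  0.1458  0.1068  0.0008]]
hatch
 [[ 0.5768  0.0096  0.1145  0.0016]
 [ 0.5676 -0.1496  0.1088  0.0031]
 [ 0.4386 -0.1389  0.1038  0.0029]
 [ 0.4498  0.0203  0.1141  0.0012]]
hatch z.115
 [[ 0.5775  0.0096  0.115 ]
 [ 0.5645 -0.1492  0.115 ]
 [ 0.4357 -0.1382  0.115 ]
 [ 0.449   0.0202  0.115 ]]
cov z.115
 [[ 0.6293  0.126   0.115 ]
 [ 0.5937 -0.2731  0.115 ]
 [ 0.3846 -0.2537  0.115 ]
 [ 0.422   0.1442  0.115 ]]
batten -y edge
 [[ 0.5921 -0.0712  0.1292  0.0048]
 [ 0.4219 -0.0844  0.1325  0.0043]]
batten
 [[ 0.5866 -0.0505  0.133 ]
 [ 0.5886 -0.0713  0.133 ]
 [ 0.4197 -0.0844  0.133 ]
 [ 0.4178 -0.0631  0.133 ]] [ 0.5032 -0.0674  0.133 ]
side batten bottom +y edge [[ 0.5909 -0.0487  0.115 ]
 [ 0.4225 -0.0641  0.115 ]]
board
 [[ 0.6414  0.4299  0.0095  0.0007]
 [ 0.604   0.2375  0.0027  0.0067]
 [ 0.2927  0.3052 -0.003   0.0006]
 [ 0.3318  0.4911  0.0153  0.0028]] 
 [[0.6403 0.4288 0.012 ]
 [0.6051 0.2354 0.012 ]
 [0.2924 0.3007 0.012 ]
 [0.3305 0.4927 0.012 ]] [0.4671 0.3644 0.012 ]
pin [0.5128 0.05   0.0787]
pin [ 0.5074 -0.05    0.0613]
pin z.055 [[ 0.5145  0.0202  0.055 ]
 [ 0.5005 -0.1449  0.055 ]]
tape,rib [[ 0.4613  0.1023  0.13  ]
 [ 0.5648 -0.2106  0.13  ]]
```

```bash
cat > r.py <<'E'
from h import *
from cell import robot,camera,order,status
from scipy.spatial.transform import Rotation as Ro
np.set_printoptions(precision=4,suppress=True)
def q(jaw,tilt=0):
    """tool down, jaw (tool y) at yaw 'jaw'; tilt turns it about the jaw axis"""
    y=np.array([np.cos(jaw),np.sin(jaw),0]);z=np.array([0,0,-1.]);R=Ro.from_matrix(np.c_[np.cross(y,z),y,z])
    x=(Ro.from_rotvec(y*tilt)*R).as_quat();return [float(v) for v in(x[3],x[0],x[1],x[2])]
def st(m=""):print(m,round(status.get_clock(),2),np.array(status.get_tool_pos()),"w",round(status.get_gripper_width(),4),"F",np.array(status.get_contact_force()),flush=True)
E
python3 - <<'E'
from r import *
robot.command_gripper(.085,40)
b=[.504,-.0675];a=.078+np.pi/2
robot.reach(b+[.22],q(a));st("above")
robot.servo_line(b+[.117],.12);st("down")
robot.command_gripper(0,40);st("grip")
robot.servo_line(b+[.24],.15);st("up")
print(status.get_joints())
cv2.imwrite("pics/top1.png",camera("top")["pixels"])
import pickle;pickle.dump({n:camera(n) for n in("side","top")},open("c1.pkl","wb"))
E
```

```text
above 2.66 [ 0.5041 -0.0669  0.22  ] w 0.0848 F [-0.4803 -0.1076  0.3904]
down 3.67 [ 0.5047 -0.0677  0.1179] w 0.0855 F [0.0279 0.1239 0.3778]
grip 4.25 [ 0.5043 -0.0676  0.1174] w 0.023 F [0.2725 0.4093 1.4578]
up 5.22 [ 0.5033 -0.0673  0.2387] w 0.0229 F [-0.0992  0.651  -0.199 ]
[-0.3712 -0.0211  1.7712 -0.      1.3938 -2.0199]
```

```bash
python3 - <<'E'
from r import *
p=[.4063,.3766];a=-.205+np.pi/2
robot.reach(p+[.20],q(a));st("above")
robot.servo_line(p+[.04],.15);st();robot.servo_line(p+[.0155],.04);st("down")
robot.command_gripper(.05);robot.hold(.3);st("open")
robot.servo_line(p+[.15],.15);st("up")
robot.reach([.40,.20,.30],q(np.pi/2));st("aside")
d={n:camera(n) for n in("side","top")};pickle.dump(d,open("c2.pkl","wb"))
t=d["top"]["pixels"][180:360,70:430];s=d["side"]["pixels"][180:480,200:420]
im=np.zeros((600,800,3),np.uint8)
im[:400]=cv2.resize(t,(800,400),interpolation=cv2.INTER_CUBIC)
cv2.imwrite("pics/t2.png",im[:400]);cv2.imwrite("pics/s2.png",cv2.resize(d["side"]["pixels"][190:320,240:390],(692,600),interpolation=cv2.INTER_CUBIC))
E
```

```text
above 7.04 [0.4069 0.376  0.2001] w 0.0236 F [ 0.5111  0.088  -0.366 ]
 8.26 [0.4072 0.3771 0.0411] w 0.023 F [0.1989 0.3724 0.3671]
down 9.02 [0.4064 0.3767 0.0155] w 0.0231 F [-0.0619 -0.4519 -0.9971]
open 9.69 [0.4063 0.3766 0.0155] w 0.0503 F [ 0.0514  0.0136 -0.254 ]
up 10.74 [0.4056 0.3762 0.1488] w 0.0498 F [-0.7861 -0.269   0.0167]
aside 11.67 [0.3996 0.2004 0.2987] w 0.0502 F [ 0.2535  0.6984 -0.3681]
```

View pics/t2.png

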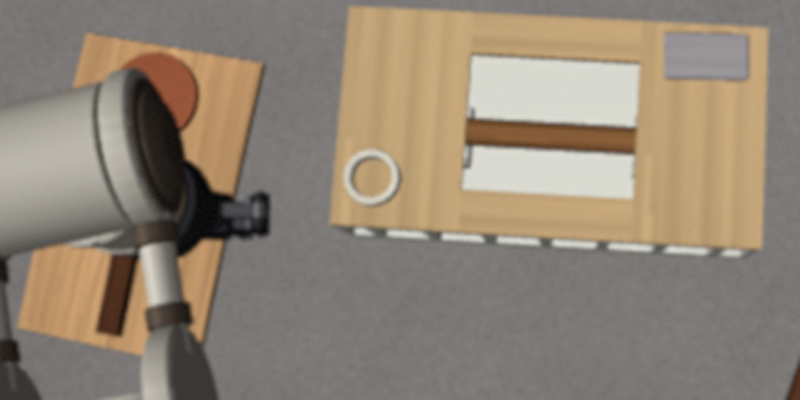

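View pics/s2.png

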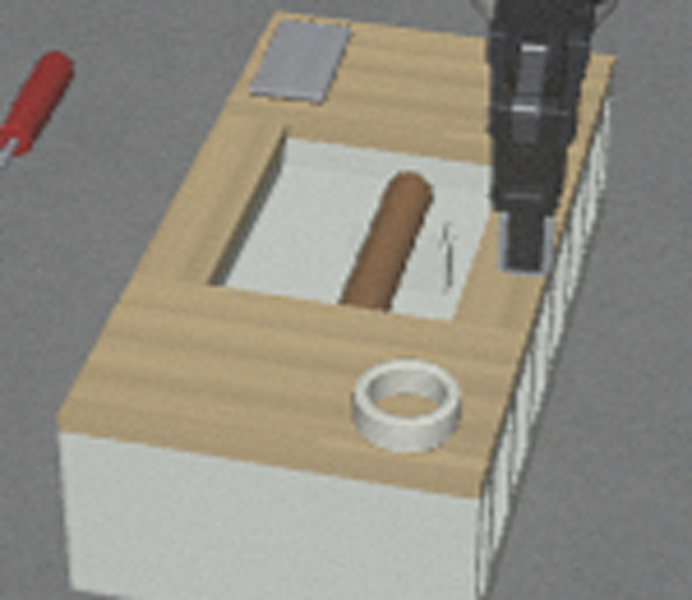

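The batten lies on the board (top crop ≈(115,300), partly behind the arm). In the side crop the pin's -x end now shows through the hatch, with its upper rim at (409,172). I'll locate that end and plan the extraction.

```bash
cat > plan.py <<'E'
from h import *
np.set_printoptions(precision=4,suppress=True)
d=pickle.load(open("c2.pkl","rb"));S,T=d["side"],d["top"]
fs=lambda p:np.array(p)/4.613+[240,190]-.39; ft=lambda p:np.array(p)/2.222+[70,180]-.28
o1,r1=ray(T,ft([(467,131.5),(635,139.5)]));o2,r2=ray(S,fs([(363,306),(404,200)]))
n1=np.cross(*r1);n2=np.cross(*r2);dr=np.cross(n1,n2);dr/=np.linalg.norm(dr)
p=np.linalg.lstsq(np.array([n1,n2,dr]),np.array([n1@o1,n2@o2,0]),rcond=None)[0]
for y in(.0,-.1):print("pin axis",p+dr*(y-p[1])/dr[1])
print("pin z.055",onz(T,ft([(467,131.5),(635,139.5)]),.055))
C=np.array([.507,-.0642]);yaw=1.482;ex=np.array([np.cos(yaw),np.sin(yaw)]);ey=np.array([-ex[1],ex[0]])
e=onz(S,fs([(409,172)]),.069)[0];print("end a",e,"box x,y",(e[:2]-C)@ex,(e[:2]-C)@ey)
for q in onz(T,ft([(467,131.5),(635,139.5)]),.055):print("pin in box y",(q[:2]-C)@ex,(q[:2]-C)@ey)
E
python3 plan.py
```

```text
pin axis [0.5093 0.     0.0753]
pin axis [ 0.4999 -0.1     0.0812]
pin z.055 [[ 0.5145  0.0195  0.055 ]
 [ 0.5008 -0.1452  0.055 ]]
end a [ 0.501  -0.1767  0.069 ] box x,y -0.11255265418385332 -0.003957098341046939
pin in box y 0.08399066770988968 -2.524401770558765e-05
pin in box y -0.08120511874352038 -0.0009631418988868875
```

```bash
cat > path.py <<'E'
import numpy as np
from r import q
C=np.array([.507,-.0642]);yaw=1.482;ex=np.array([np.cos(yaw),np.sin(yaw)]);ey=np.array([-ex[1],ex[0]])
J=yaw-np.pi/2
def pose(gx,gz,deg,dy=-.0005,k=.014):
    t=np.radians(deg);x=gx/1000+k*np.sin(t)
    return [float(v) for v in np.r_[C+ex*x+ey*dy,gz/1000-k*np.cos(t)]],q(J,t)
E
python3 - <<'E'
from r import *;from path import *
for w in[(22,180,0),(22,55,0),(-35,82,0),(-35,102,25),(65,150,25),(65,280,25),(30,215,0)]:
    r=robot.inverse_kinematics(*pose(*w));print(w,None if r is None else np.array(r))
ims=[];cs=[]
for x in(.40,.55):
    robot.reach([x,-.0642,.33],q(J));robot.hold(.2);c=camera("wrist");cs.append(c);ims.append(c["pixels"]);print(c["rvec"],c["tvec"])
pickle.dump(cs,open("c3.pkl","wb"));st()
cv2.imwrite("pics/w3.png",np.hstack([cv2.resize(i,(400,300),interpolation=cv2.INTER_AREA) for i in ims]))
E
```

```text
(22, 180, 0) [-0.3197  0.0535  1.8439 -0.      1.2441 -0.2309]
(22, 55, 0) [-0.3197  0.2372  1.9188 -0.      0.9855 -0.2309]
(-35, 82, 0) [-0.4294  0.1973  1.9017 -0.      1.0426 -0.3406]
(-35, 102, 25) [-0.6458  0.2723  1.8281  0.3812  1.3026 -0.7079]
(65, 150, 25) [-0.4726  0.1417  1.8724  0.4162  1.3225 -0.5274]
(65, 280, 25) [-0.4726  0.0017  1.7486  0.4027  1.5647 -0.4218]
(30, 215, 0) [-0.304   0.0178  1.8083 -0.      1.3155 -0.2152]
[-2.8751  0.1238  0.016 ] [-0.4041 -0.087   0.4655]
[-2.8742  0.1284  0.0145] [-0.5534 -0.0743  0.4691]
 13.95 [ 0.5494 -0.0643  0.3308] w 0.0497 F [-0.705  -0.079  -0.6867]
```

View pics/w3.png

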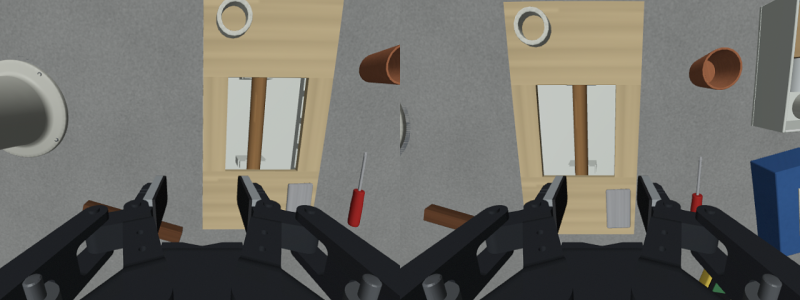

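The wrist views show the pin clear in the hatch, at (258,120) in the left view and (581,130) in the right. I'll read its edges from colour along rows at full resolution and triangulate the axis.

```bash
python3 - <<'E'
from h import *;from path import C,ex,ey
np.set_printoptions(precision=4,suppress=True)
cs=pickle.load(open("c3.pkl","rb"));L=[]
for c,(u0,u1),(v0,v1) in zip(cs,[(375,450),(245,330)],[(135,245),(150,265)]):
    s=cv2.cvtColor(c["pixels"],cv2.COLOR_BGR2HSV)[...,1]>90
    pts=[]
    for v in(v0,v1):
        u=np.flatnonzero(s[v,u0:u1])+u0;print(v,u.min(),u.max(),len(u));pts.append(((u.min()+u.max())/2,v))
    o,r=ray(c,pts);L.append((o,np.cross(*r)))
(o1,n1),(o2,n2)=L;dr=np.cross(n1,n2);dr/=np.linalg.norm(dr)
p=np.linalg.lstsq(np.array([n1,n2,dr]),np.array([n1@o1,n2@o2,0]),rcond=None)[0]
for y in(.0,-.06,-.12):
    P=p+dr*(y-p[1])/dr[1];print("axis",P,"box",(P[:2]-C)@ex,(P[:2]-C)@ey)
E
```

```text
135 403 425 23
245 396 417 22
150 277 298 22
265 280 300 21
axis [0.5131 0.     0.0542] box 0.06448738489970714 -0.00037570315481337546
axis [ 0.5075 -0.06    0.0548] box 0.004231168688200455 -0.00016349531283079566
axis [ 0.502  -0.12    0.0553] box -0.05602504752330623 4.871252915189441e-05
```

Axis height measures 0.055 m and lies on the box centreline, which agrees with the text. Now I'll grasp, lift, shift and tilt.

```bash
python3 - <<'E'
from r import *;from path import *
go=lambda w,v:(robot.servo_line(pose(*w)[0],v,pose(*w)[1]),st(w))
robot.reach(*pose(22,180,0));st("above")
go((22,80,0),.12);go((22,55,0),.05)
robot.command_gripper(0,100);st("grip")
go((22,82,0),.06)
if .024<status.get_gripper_width()<.032:
    go((-35,82,0),.06)
    for w in[(-35,90,8),(-35,96,16),(-35,102,25)]:go(w,.04)
    robot.hold(.3)
d={n:camera(n) for n in("side","top")};pickle.dump(d,open("c4.pkl","wb"));st()
cv2.imwrite("pics/s4.png",cv2.resize(d["side"]["pixels"][130:340,210:420],(600,600),interpolation=cv2.INTER_CUBIC))
E
```

```text
above 14.67 [ 0.5108 -0.0429  0.1679] w 0.05 F [0.5586 0.3101 0.6244]
(22, 80, 0) 15.65 [ 0.5104 -0.0426  0.067 ] w 0.0501 F [0.1433 0.5656 0.5319]
(22, 55, 0) 16.3 [ 0.5094 -0.0423  0.0409] w 0.0502 F [-0.137   0.4654  0.2407]
grip 16.65 [ 0.5099 -0.0425  0.0417] w 0.025 F [-1.3975  0.4543  5.7149]
(22, 82, 0) 17.25 [ 0.5095 -0.0423  0.0682] w 0.0253 F [ 0.2605  0.1136 -0.984 ]
(-35, 82, 0) 18.35 [ 0.5044 -0.0988  0.068 ] w 0.0253 F [-0.1864 -0.0326 -0.5396]
(-35, 90, 8) 18.71 [ 0.5046 -0.0977  0.0761] w 0.0252 F [-0.1207  0.1759 -1.2467]
(-35, 96, 16) 19.02 [ 0.5045 -0.0955  0.082 ] w 0.0251 F [ 0.609  -0.5274 -0.5971]
(-35, 102, 25) 19.35 [ 0.5046 -0.0932  0.0886] w 0.025 F [-0.8643  1.1289 -2.2893]
 19.75 [ 0.5049 -0.0928  0.0894] w 0.0253 F [-0.1338 -0.1303 -1.773 ]
```

View pics/s4.png

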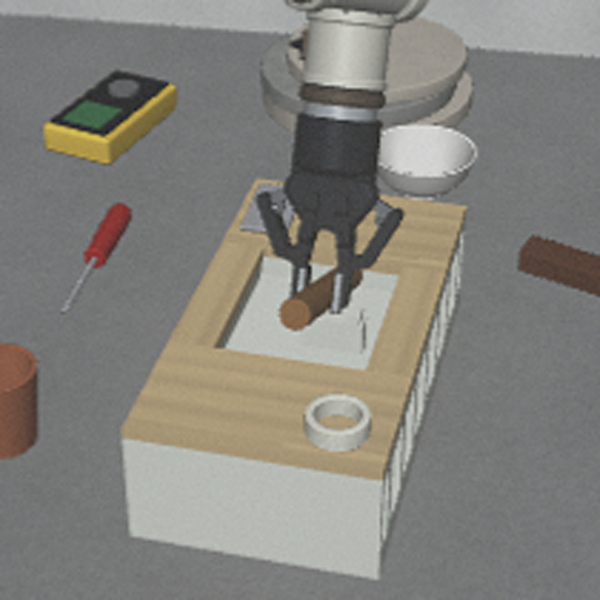

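Side crop: the pin is tilted with end b at (295,315), inside the hatch outline. I'll compare that with the predicted position, then draw it out along its axis.

```bash
python3 - <<'E'
from r import *;from path import *
S=pickle.load(open("c4.pkl","rb"))["side"]
t=np.radians(25)
P=[np.r_[C+ex*(-.035+s*np.cos(t)),.102+s*np.sin(t)] for s in(.095,.105,.115)]
print("predicted end b px",proj(S,P),"seen",(313.0,240.0),"z",[p[2] for p in P])
E
```

```text
predicted end b px [[315.1043 238.7645]
 [314.1833 239.4412]
 [313.2485 240.1279]] seen (313.0, 240.0) z [np.float64(0.14214873486536644), np.float64(0.14637491748277343), np.float64(0.15060110010018044)]
```

```bash
python3 - <<'E'
from r import *;from path import *
go=lambda w,v:(robot.servo_line(pose(*w)[0],v,pose(*w)[1]),st(w))
go((65,149,25),.06);go((65,270,25),.08);go((40,215,0),.06)
robot.hold(1);st()
d={n:camera(n) for n in("side","top")};pickle.dump(d,open("c5.pkl","wb"))
cv2.imwrite("pics/f5.png",np.hstack([cv2.resize(d[n]["pixels"],(400,300),interpolation=cv2.INTER_AREA) for n in d]))
cv2.imwrite("pics/s5.png",cv2.resize(d["side"]["pixels"][130:480,190:420],(394,600),interpolation=cv2.INTER_CUBIC))
E
```

```text
(65, 149, 25) 21.74 [0.5137 0.0062 0.1362] w 0.0254 F [ 0.0289 -0.4403 -1.4762]
(65, 270, 25) 23.41 [0.5135 0.0065 0.2567] w 0.025 F [-0.0603  0.2595 -0.9128]
(40, 215, 0) 24.62 [ 0.5112 -0.0246  0.2013] w 0.0248 F [-0.364  -0.2154 -1.5166]
 25.62 [ 0.511  -0.0244  0.201 ] w 0.0252 F [ 0.5511 -0.4385 -1.2844]
```

View pics/f5.png

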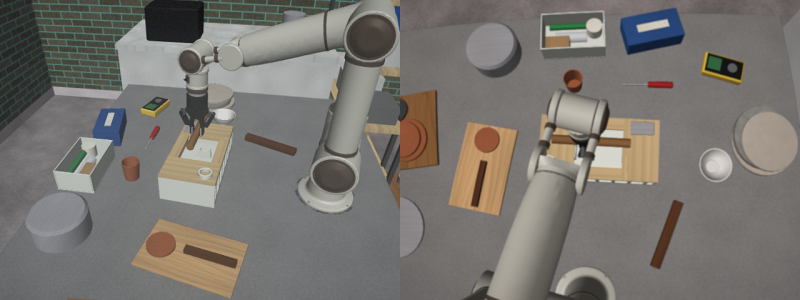

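View pics/s5.png

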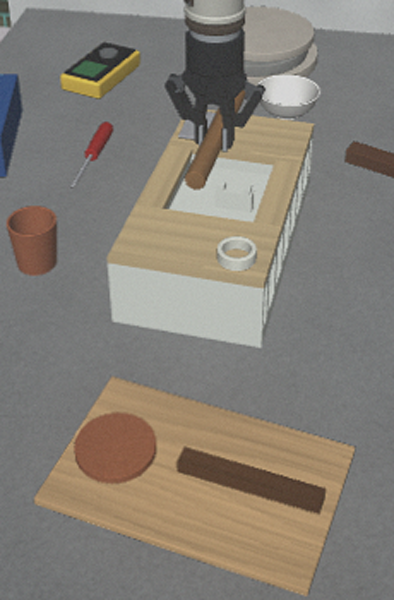

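The pin is out and held level. End b is at (196,178) in the side crop, and the ends are at (553,142) and (630,143) in the top half. The batten lies flat on the board, clear of the disc, and no bystander looks moved. I'll check the height of the ends before handing in.

```bash
python3 - <<'E'
from r import *;from path import *
d=pickle.load(open("c5.pkl","rb"))
print("end b tri",tri(d["top"],[(245,225)],d["side"],[(304.4,233.9)]))
P=[np.r_[C+ex*(.04+s),.215] for s in(.115,-.125)]
print("pred side",proj(d["side"],P),"pred top",proj(d["top"],P),"seen top (245,226),(368,229)")
print(np.abs(status.get_joint_velocities()).max());st()
order.finish_job();st("done")
E
```

```text
end b tri [[0.5183 0.0732 0.2136 0.0073]]
pred side [[303.556  238.0915]
 [328.337  185.0372]] pred top [[235.9544 221.9945]
 [361.8363 228.5448]] seen top (245,226),(368,229)
0.002067399587916545
 25.73 [ 0.5111 -0.0244  0.201 ] w 0.0253 F [ 0.5404  0.3968 -1.7223]
the job is handed in; nothing more can be done
the job is handed in; nothing more can be done
```

I took the smaller batten off the hatch and laid it flat on the ware board. I then gripped the pin near its middle, lifted it, shifted it, tilted it 25° with end b first, and drew it out. The job was handed in at 25.7 s with the pin held level and still; no verdict was reported.

**Final checks:**
- **Pin height:** end b triangulated at z ≈ 0.214 m against 0.215 m planned, about 10 cm above the cover. I did not triangulate end a; the pin looks level in both views.
- **Tilt step:** end b measured about 0.15 m high during the tilt. The low end was under the cover by calculation only, as no camera showed it.
- **Batten:** in the last pictures it lies flat on the board, let go, with a gap to the clay disc.
- **Bystanders:** none looks moved by eye; I did not measure them.

**Disagreements:**
- The last sightings of the pin's ends differed from prediction by about 4 to 10 pixels (up to about 15 mm along the pin). The two sight lines to end b missed each other by 7 mm, from points read roughly off the small pictures. I did not refine this, because the heights clear the 0.155 m limit by several centimetres.
- The gripper reads 25 mm on the 28 mm pin. It stayed at 25 mm throughout the lift.
- My first pin height from the top and side views (0.06–0.08 m) was poorly conditioned. I discarded it for the wrist-camera value of 0.055 m, which agrees with the text.

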